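# Free the specimen disc: unlock the idler arm, push it back past its click and hold it

### The arm

A 6-joint arm with a two-finger parallel gripper is mounted at the origin on the work surface. World frame = base frame: x ahead of the robot, y to its left, z up, the work surface at z = 0. Lengths are in m, angles in rad, forces in N, time in s.
With the tool pointing down it reaches from about 0.375 to 0.975 m from the base axis. Payload 3.8 kg.
Tool frame: the origin (TCP) lies where the fingers leave the gripper's body, on its centre line; the fingertips stand 73 mm ahead of it and the grasp point (between the pads) lies 54 mm ahead of it; z points along the fingers, y is the line along which they close (so a half turn about z gives the same grasp; the last joint's range is limited). The gripper opens to 85 mm and grips with 20 to 120 N. Pads are 22 mm wide; open, the fingers measure 114 mm over their backs; the gripper's body (76 mm by 85 mm) begins 54 mm behind the grasp point. The pads swing forward as they close: fully open they stand 13 mm farther back than shut.
Start: joints at [1.228, 0.264, 1.604, -0, 1.274, -0.037], TCP at [0.203, 0.644, 0.304] pointing down, gripper open.
Joint ranges: [-2.63, 2.63], [-0.94, 2.18], [0.31, 2.57], [-1.31, 4.45], [0, 2.66], [-2.55, 2.55]. Speed limits (rad/s): [2.57, 2.57, 3.14, 3.14, 3.14, 3.14].

### API

Orientations are given as a rotation vector (axis times angle).
In Python, from workcell import read_state, viewer, bot gives the robot as it stands.
- The arm moves only by the tool jog_arm, never from a script. Its argument "increments" is a list that holds one entry, the list of rows, each a list of 7 numbers: the shift along the tool's x, y, z in units of 30 mm (1.0 is 30 mm), then the turn, a rotation vector about the tool's x, y, z in units of 6 degrees (1.0 is 6 degrees), then the opening, from -1 (shut) to 1 (fully open). A call has exactly 5 rows; each row shifts and turns the commanded pose from where the row before left it, along the tool's axes as they then stand; what a row does not reach is not made up. A row lasts 1/12 s, in which the tool goes at most 41.7 mm and 7.16 degrees, less where a joint would pass 70% of its speed; a pose out of reach is approached as far as the arm can. A call is refused whole if a number of a shift passes 1 or a number of a turn 1, either way. A call with a gripper value outside its range is refused whole. The fingers move at their own pace and stop on an object; "force" is the grip in N (left out, the last holds). Time passes only in rows, so rows that do not move let the fingers close, or fill a call up. It gives the time, the measured TCP pose, the force, the opening and the grip force at its end, in the units of the state.
- read_state(): the state, without advancing time (a new reading comes with each control period).
- viewer.read_camera(name): name is "side" or "top" or "wrist"; returns (picture, depth): 384x512x3 uint8, blue, green, red; 384x512 float32, m along the optical axis (not along the pixel's ray), 0 where there is no reading.
- viewer.camera_params(name): a dict with "fx", "fy", "cx", "cy" (pixels), "R" (3x3) and "t" (3): a world point X has camera coordinates R X + t; the wrist camera has in their place "hand_eye" (4x4, takes a point from camera to tool coordinates, whose origin is the TCP and whose axes are the flange's). Camera axes: x right, y down, z forward; pixel columns grow to the right and rows downward; lengths in m; the calibration is good to about 2 mm. A picture is of the moment at which its call begins: read the wrist's pose just before it. camera_params takes no time and is no camera call.
- bot.finish_job(): hands the job in; it is judged then, once.
The state is a dict: "time": time; "q": joint angles; "joint_vel": joint speeds; "joint_torque": joint torques, N m; "tool_pos": TCP position; "tcp_rot": TCP orientation; "wrist_force": force on the tool from outside, world axes, zero at the start; "torque": the same for the moment, N m; "width": opening from 0.0 (shut) to 1.0 (fully open); "grip_force": force on a finger pad.
Only numpy, scipy, OpenCV 4.12 (cv2) and the standard library are available. Lean on these libraries where they do the work, as an engineer would, in place of code of your own. Each camera call takes 0.05 s, during which the arm holds its last target. There are 200 camera calls.

### The job

On the rotary specimen stage, slide the lock slider along its track until the line on its grip stands at the little steel pointer beside the track, so that its slot lets the arm's pin through. Then push the sprung idler arm back from the disc, past its ratchet click, nearly to its stop, and finish while still holding it there with the fingers, so that a colleague could lift the disc out: do not let go. Leave the slider at its pointer, and leave the specimen pucks, bottles and other bench things where they are.

Things in the scene. Friction and masses are not known exactly. Their poses are not given: they have to be found in the camera images.
- stage: Rotary specimen stage, fixed to the bench: grey plate 12 mm thick (x -87 to +147, y -155 to +155 mm in this frame), level disc 100 mm across at x +85, y +90 (top 38 mm above the bench), white drive box 55 x 75 mm at x +113, y -105 (top 52), idler arm, lock slider. Origin on the bench surface, z up; turned up to 0.5 rad from the world axes.
- post (a point): Middle of the upright black round grip post (16 mm diameter, 58 mm tall, from 42 to 100 mm above the bench; this point is at 75 mm) at the free end of the idler arm, over its rubber roller (30 mm diameter), which rests on the disc's rim. The arm is a steel bar 18 mm wide, 30 to 42 mm above the bench. The post moves on a level circle of radius 130 mm about point pivot_axis.
- pivot_axis (a point): Point on the vertical hinge axis of the idler arm, 75 mm above the bench (fixed to the stage). The hub there is 36 mm in diameter, top at 50 mm; a small sprung ratchet pawl in an aluminium housing (top at 46 mm) stands next to it, on the +x side.
- tensioner (a joint): Idler arm angle, rad. 0: roller on disc, arm along the stage's +y; grows as the post goes to the stage's -x (counter-clockwise from above). Sprung to 0: 6 N at the post at 0, about 16 N just before the click at 0.47, less after it. Compressed: beyond 0.50; end stop 0.62; does not stay by itself. Its pin is blocked by the slider at about 0.28 unless the slot is at its place.
- slider_grip (a point): Centre line of the lock slider's upright black grip, 60 mm above the bench. The grip is 24 mm along the stage's x, 18 mm along its y, and reaches from 25 to 73 mm above the bench, with a thin white line across its middle; it stands on a steel foot (36 x 40 mm, top at 25 mm) from which a low steel bar with an 18 mm slot runs under the arm.
- slider_mark (a point): Where point slider_grip must come: beside the steel pointer and white line on the plate, 60 mm above the bench (fixed to the stage).
- slider (a joint): Travel of the lock slider along the stage's +y, m, 0 to 0.080; it starts between 0 and 0.030; at 0.045 the grip is at the pointer and the slot lets the arm's 8 mm pin through (within 5 mm either way). Moves with about 2 N and stays where it is left.
- puck_disc_mid (a point): Centre of a black resin specimen puck, 30 mm diameter, 18 mm tall, lying on the disc (its top 56 mm above the bench). Leave alone.
- puck_plate_mid (a point): Centre of a like puck (30 x 18 mm) on the base plate near the arm's end (its top 30 mm above the bench). Leave alone.
- polish_mid (a point): Centre of a white bottle, 52 mm diameter, 120 mm tall, standing beside the stage. Leave alone.
- jar_mid (a point): Centre of an amber jar, 60 mm diameter, 70 mm tall, standing beside the stage. Leave alone.
- mug_mid (a point): Centre of a white mug, 80 mm diameter, 95 mm tall. Leave alone.
- case_mid (a point): Centre of an open wooden specimen case 130 x 170 x 30 mm. Leave alone.
- driver_grip (a point): Grip of a screwdriver lying on the bench. Leave alone.

How it is judged:
On the way, in this order (a step that is already met when the one before it is completed fails the run):
1. the lock slider stands at its pointer (within 5 mm) while the idler arm is still forward (value of joint slider between 0.04 and 0.05 m and value of joint tensioner below 0.2 rad), for 0.2 s.
2. the idler arm is pushed back past its click by the fingers (value of joint tensioner above 0.5 rad and contact force between the fingers and tensioner above 1.5 N and value of joint slider between 0.04 and 0.05 m), for 0.3 s.
At the end, for the whole second after the job is handed in: The fingers still hold the idler arm still (contact over 1.5 N) at more than 0.50 rad, past its click at 0.47, and the lock slider is within 5 mm of its pointer (0.040 to 0.050 m) (all of step 2 and velocity of joint tensioner between -0.05 and 0.05 rad/s); the arm keeps its last pose, push and grip.
It fails at once if a puck, bottle, jar, mug, case or screwdriver is moved by more than 25 mm (distance of any of puck_disc_mid, puck_plate_mid, polish_mid, jar_mid, mug_mid, case_mid, driver_grip from where it was at the start of the episode above 0.025 m).
It also fails if it takes over 40 s, if anything falls off the work surface, if the arm or the gripper's body presses on something with over 40 N, if the wrist force passes 120 N, or if a joint passes its speed limit or range.

## Working session

There is one attempt and no reset: what is moved stays moved. The work goes in short steps, Python scripts to look and compute and a tool call to move; the robot and the scene stay as the last step left them, time stands still between calls to the robot, and variables do not carry over. Pictures are saved under pics/ and viewed, at most 10 in all, crops included, and the job is handed in when it is done.

Besides the shell and the picture viewer there is one more tool, called after "Call:" by a JSON object that holds its "method" and its "body", one argument or row to a line. jog_arm: Moves the arm, as the interface text tells. Its arguments: {"type":"object","properties":{"increments":{"type":"array","items":{"type":"array","items":{"type":"array","items":{"type":"number"}}}},"force":{"type":"number"}},"required":["increments"]}

```bash
mkdir -p pics; cat > h.py <<'E'
import numpy as np,cv2
from scipy.spatial.transform import Rotation as Ro
from workcell import read_state,viewer,bot
def grab(n):
    s=read_state(); im,d=viewer.read_camera(n); p=viewer.camera_params(n)
    if n=="wrist":
        T=np.eye(4);T[:3,:3]=Ro.from_rotvec(s['tcp_rot']).as_matrix();T[:3,3]=s['tool_pos']
        M=T@np.array(p['hand_eye'])
    else:
        M=np.eye(4);R=np.array(p['R']);M[:3,:3]=R.T;M[:3,3]=-R.T@np.array(p['t'])
    return im,d,p,M
def ray(p,M,u,v):
    return M[:3,3],M[:3,:3]@np.array([(u-p['cx'])/p['fx'],(v-p['cy'])/p['fy'],1])
def onplane(p,M,u,v,z):
    o,r=ray(p,M,u,v);return o+r*(z-o[2])/r[2]
def depthpt(p,M,d,u,v):
    o,r=ray(p,M,u,v);return o+r*d[int(v),int(u)]
def tri(a,b):
    (o1,r1),(o2,r2)=a,b
    A=np.stack([r1,-r2],1);x=np.linalg.lstsq(A,o2-o1,rcond=None)[0]
    P,Q=o1+r1*x[0],o2+r2*x[1];return (P+Q)/2,np.linalg.norm(P-Q)
def proj(p,M,X):
    c=M[:3,:3].T@(np.array(X)-M[:3,3]);return c[0]/c[2]*p['fx']+p['cx'],c[1]/c[2]*p['fy']+p['cy']
E
python3 - <<'E'
from h import *
import pickle
o={}
for n in("top","side","wrist"):
    o[n]=grab(n);im=o[n][0]
    print(n,o[n][3].round(3).tolist(),o[n][2]['fx'])
    cv2.imwrite(f"pics/{n}0.png",cv2.resize(im,(800,600),interpolation=cv2.INTER_CUBIC))
pickle.dump(o,open("o.pkl","wb"));print(read_state())
E
```

```text
top [[-0.022, -0.995, 0.098, 0.388], [-1.0, 0.022, -0.001, 0.02], [-0.001, -0.098, -0.995, 1.408], [0.0, 0.0, 0.0, 1.0]] 411.6948226507982
side [[0.934, -0.262, 0.242, 0.047], [-0.356, -0.714, 0.603, -1.119], [0.015, -0.649, -0.76, 1.474], [0.0, 0.0, 0.0, 1.0]] 488.4164924760017
wrist [[0.301, 0.906, 0.297, 0.128], [0.953, -0.285, -0.097, 0.667], [-0.003, 0.312, -0.95, 0.373], [0.0, 0.0, 0.0, 1.0]] 330.72636642528056
{'time': 0.15, 'q': array([ 1.22810273e+00,  2.64595777e-01,  1.60506053e+00, -2.75032704e-05,
        1.27368080e+00, -3.68851862e-02]), 'joint_vel': array([ 0.00024996, -0.00277887, -0.00344652, -0.00037073, -0.00079572,
        0.00118193]), 'joint_torque': array([-1.57331651e-04, -5.15907347e+01, -3.67955661e+01, -2.94298047e-05,
        8.17317719e-03, -1.43455304e-05]), 'tool_pos': array([0.20307188, 0.64327486, 0.30283722]), 'tcp_rot': array([-4.78434223e-01, -3.10464046e+00,  2.69850553e-03]), 'wrist_force': array([-0.35126278, -0.94185643, -0.94633769]), 'torque': array([ 0.02977905,  0.01011696, -0.00625081]), 'grip_force': 0.0, 'width': 1.0039080580143398}
```

View pics/top0.png

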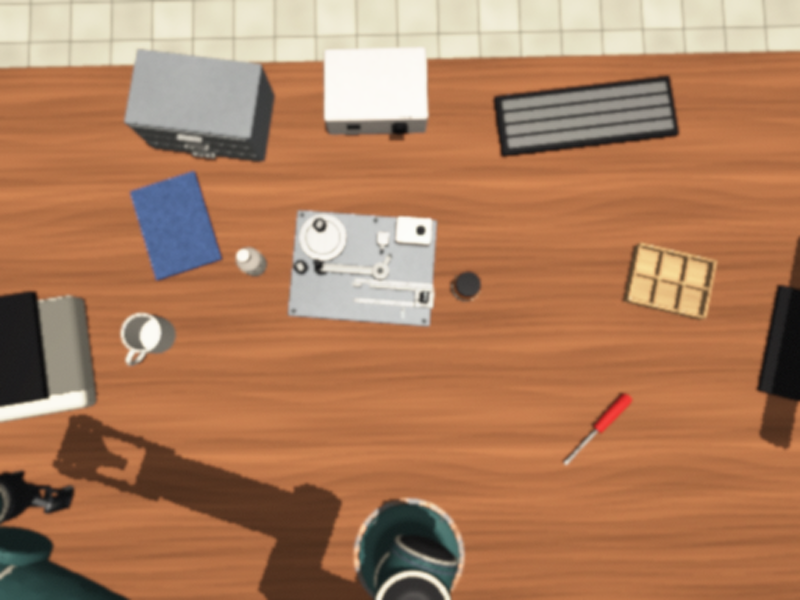

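View pics/side0.png

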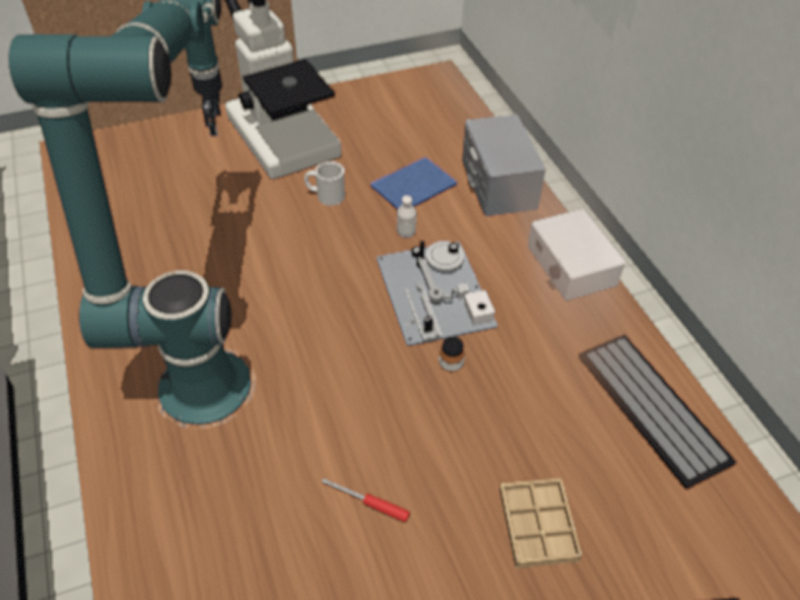

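Top view (800 px scale): the plate's corners are at about (298,211), (436,217), (431,325) and (289,315). The post is at (319,266), the hub at (380,271), the slider grip at (424,297), the pointer at about (403,313), and the disc centre at (323,238). The bottle, jar and plate puck are close by. In the side view the post is at (418,248) and the grip at (428,325).

```bash
python3 - <<'E'
from h import *
import pickle
o=pickle.load(open("o.pkl","rb"));_,d,p,M=o["top"];_,ds,ps,Ms=o["side"]
k=.64
C=[onplane(p,M,u*k,v*k,.012) for u,v in((298,211),(436,217),(431,325),(289,315))]
c=np.mean(C,0);ey=(C[0]-C[1])+(C[3]-C[2]);print(np.round(C,3).tolist(),c.round(3))
th=np.arctan2(-ey[0],ey[1]);R=np.array([[np.cos(th),-np.sin(th)],[np.sin(th),np.cos(th)]])
org=c[:2]-R@[.03,0];print("theta",th,"org",org, "disc",org+R@[.085,.09],onplane(p,M,323*k,238*k,.038))
for n,a,b,z in(("post",(319,266),(418,248),.1),("grip",(424,297),(428,325),.07),("hub",(380,271),(436,294),.05)):
    P,e=tri(ray(p,M,a[0]*k,a[1]*k),ray(ps,Ms,b[0]*k,b[1]*k))
    q=onplane(p,M,a[0]*k,a[1]*k,z)
    print(n,P.round(3),e.round(4),"plane",q.round(3),"stage",(R.T@(q[:2]-org)).round(3))
E
```

```text
[[0.744, 0.228, 0.012], [0.724, -0.077, 0.012], [0.485, -0.06, 0.012], [0.514, 0.249, 0.012]] [0.617 0.085 0.012]
theta -0.07956373242307327 org [0.5868126  0.08724088] disc [0.67869688 0.17020038] [0.67688569 0.17014866 0.038     ]
post [0.605 0.175 0.086] 0.0067 plane [0.606 0.172 0.1  ] stage [0.012 0.086]
grip [ 0.542 -0.044  0.048] 0.0007 plane [ 0.54  -0.043  0.07 ] stage [-0.036 -0.134]
hub [0.601 0.048 0.041] 0.0002 plane [0.6   0.048 0.05 ] stage [ 0.016 -0.038]
```

Call:
{"method": "jog_arm", "body": {
  "increments": [
    [[-1, -0.82, 0, 0, 0, 0, 1], [-1, -0.82, 0, 0, 0, 0, 1], [-1, -0.82, 0, 0, 0, 0, 1], [-1, -0.82, 0, 0, 0, 0, 1], [-1, -0.82, 0, 0, 0, 0, 1]]
  ]
}}

```text
time: 0.57
tool_pos: [0.3096, 0.4796, 0.3034]
tcp_rot: [-0.477, -3.105, 0.001]
wrist_force: [0.7, -0.3, 0.7]
width: 0.998
grip_force: 0.0
```

Call:
{"method": "jog_arm", "body": {
  "increments": [
    [[-1, -0.82, 0, 0, 0, 0, 1], [-1, -0.82, 0, 0, 0, 0, 1], [-1, -0.82, 0, 0, 0, 0, 1], [-1, -0.82, 0, 0, 0, 0, 1], [-1, -0.82, 0, 0, 0, 0, 1]]
  ]
}}

```text
time: 0.98
tool_pos: [0.4157, 0.317, 0.3037]
tcp_rot: [-0.478, -3.105, 0.0]
wrist_force: [0.4, 0.1, 0.8]
width: 1.0
grip_force: 0.0
```

Call:
{"method": "jog_arm", "body": {
  "increments": [
    [[-1, -0.82, 0, 0, 0, 0, 1], [-1, -0.82, 0, 0, 0, 0, 1], [-1, -0.82, 0, 0, 0, 0, 1], [-1, -0.82, 0, 0, 0, 0, 1], [-1, -0.82, 0, 0, 0, 0, 1]]
  ]
}}

```text
time: 1.4
tool_pos: [0.5217, 0.1545, 0.3037]
tcp_rot: [-0.479, -3.105, -0.0]
wrist_force: [1.2, 0.8, -0.2]
width: 1.0
grip_force: 0.0
```

Call:
{"method": "jog_arm", "body": {
  "increments": [
    [[-1, -0.82, 0, 0, 0, 0, 1], [-1, -0.82, 0, 0, 0, 0, 1], [0, 0, 0, 0, 0, 1, 1], [0, 0, 0, 0, 0, 1, 1], [0, 0, 0, 0, 0, 1, 1]]
  ]
}}

```text
time: 1.82
tool_pos: [0.5639, 0.0901, 0.3033]
tcp_rot: [-0.969, -2.987, 0.001]
wrist_force: [-0.6, 0.5, -0.6]
width: 1.0
grip_force: 0.0
```

Call:
{"method": "jog_arm", "body": {
  "increments": [
    [[0, 0, 0, 0, 0, 1, 1], [0, 0, 0, 0, 0, 1, 1], [0, 0, 0, 0, 0, 1, 1], [0, 0, 0, 0, 0, 1, 1], [0, 0, 0, 0, 0, 1, 1]]
  ]
}}

```text
time: 2.23
tool_pos: [0.5634, 0.0913, 0.3035]
tcp_rot: [-1.707, -2.637, 0.001]
wrist_force: [-0.0, 1.0, 0.1]
width: 1.001
grip_force: 0.0
```

Call:
{"method": "jog_arm", "body": {
  "increments": [
    [[0, 0, 0, 0, 0, 1, 1], [0, 0, 0, 0, 0, 1, 1], [0, 0, 0, 0, 0, 1, 1], [0, 0, 0, 0, 0, 1, 1], [0, 0, 0, 0, 0, 1, 1]]
  ]
}}

```text
time: 2.65
tool_pos: [0.5634, 0.0913, 0.3035]
tcp_rot: [-2.331, -2.106, 0.001]
wrist_force: [0.5, -0.4, -0.1]
width: 1.003
grip_force: 0.0
```

```bash
python3 - <<'E'
from h import *
import pickle
o=grab("wrist");pickle.dump(o,open("w1.pkl","wb"))
cv2.imwrite("pics/w1.png",cv2.resize(o[0],(800,600),interpolation=cv2.INTER_CUBIC))
s=read_state();print(s['time'],s['tool_pos'],Ro.from_rotvec(s['tcp_rot']).as_matrix().round(3),s['q'].round(2))
E
```

```text
2.7 [0.56338616 0.09133097 0.30346218] [[ 0.106  0.994 -0.001]
 [ 0.994 -0.106 -0.   ]
 [-0.    -0.001 -1.   ]] [0.12 0.07 1.83 0.   1.24 0.22]
```

View pics/w1.png

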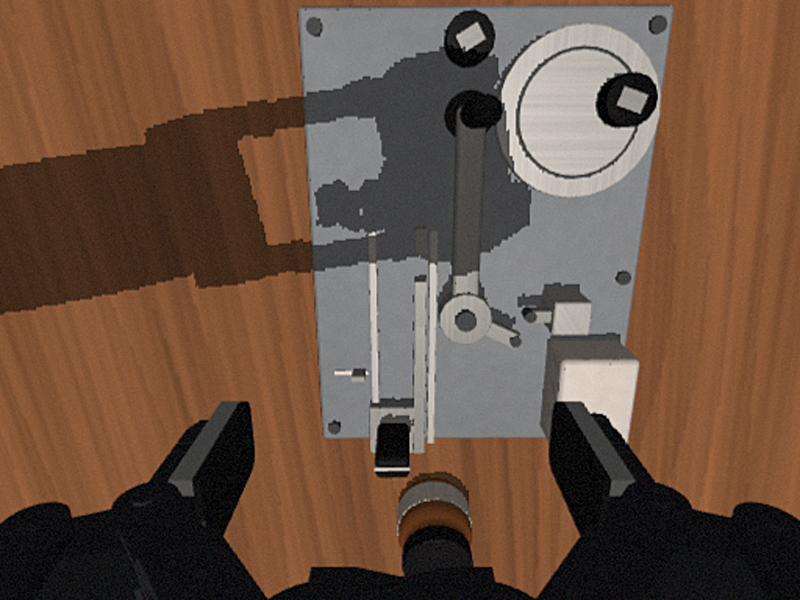

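Wrist view, 800 px scale, stage +y up and +x right: grip top with its white line at (392,470), pointer and plate line at (352,374), hub at (465,320), post top at (482,110), disc centre at (580,110). Plate corners: (301,8), (672,6), (323,437).

```bash
python3 - <<'E'
from h import *
import pickle
_,d,p,M=pickle.load(open("w1.pkl","rb"));ot=pickle.load(open("o.pkl","rb"))["top"]
k=.64
A,B,C=[onplane(p,M,u*k,v*k,.012) for u,v in((301,8),(672,6),(323,437))]
print("corners",A.round(3),B.round(3),C.round(3),"sizes",np.linalg.norm(A-B),np.linalg.norm(A-C))
e=A-C;th1=np.arctan2(-e[0],e[1]);f=B-A;th2=np.arctan2(f[1],f[0])
H=onplane(p,M,465*k,320*k,.05);P=onplane(p,M,482*k,110*k,.1);g=P-H;th3=np.arctan2(-g[0],g[1])
D=onplane(p,M,580*k,110*k,.038)
print("th",th1,th2,th3,"hub",H,"post",P,np.linalg.norm(g[:2]),"disc",D)
G=onplane(p,M,392*k,470*k,.073);m=onplane(p,M,352*k,374*k,.012);m2=onplane(p,M,362*k,375*k,.02)
print("grip",G,"mark",m,m2)
th=(th1+th2)/2;R=np.array([[np.cos(th),-np.sin(th)],[np.sin(th),np.cos(th)]])
og=D[:2]-R@[.085,.09]
for n,q in(("hub",H),("post",P),("grip",G),("mark",m),("A",A),("C",C)):print(n,(R.T@(q[:2]-og)).round(4))
# heights by two views and depth
for n,a,b in(("post",(482,110),(319,266)),("grip",(392,470),(424,297)),("hub",(465,320),(380,271))):
    P_,e_=tri(ray(p,M,a[0]*k,a[1]*k),ray(ot[2],ot[3],b[0]*k,b[1]*k));print(n,P_.round(3),e_.round(4),"depth",depthpt(p,M,d,a[0]*k,a[1]*k).round(3))
E
```

```text
corners [0.518 0.25  0.012] [0.746 0.228 0.012] [ 0.486 -0.055  0.012] sizes 0.229657597078756 0.3064480904181203
th -0.1048378823577402 -0.09750715682717648 -0.0835469702359088 hub [0.60244232 0.04845716 0.05      ] post [0.61323371 0.17732202 0.1       ] 0.1293159196706026 disc [0.68170145 0.17270596 0.038     ]
grip [ 0.54361141 -0.04721757  0.073     ] mark [ 0.51633606 -0.00145661  0.012     ] [0.52499381 0.0007684  0.02      ]
hub [ 0.0187 -0.0416]
post [0.0164 0.0877]
grip [-0.0302 -0.1427]
mark [-0.0619 -0.1   ]
A [-0.0859  0.1504]
C [-0.087 -0.156]
post [0.62  0.18  0.032] 0.0065 depth [0.613 0.177 0.1  ]
grip [ 0.542 -0.044  0.076] 0.0049 depth [ 0.544 -0.046  0.074]
hub [0.602 0.048 0.048] 0.0022 depth [0.602 0.048 0.049]
```

```bash
python3 - <<'E'
from h import *
import pickle
im,d,p,M=pickle.load(open("w1.pkl","rb"))
for v in range(262,312,2):
    q=depthpt(p,M,d,251,v);print(v,q.round(4),im[v,251].tolist())
cv2.imwrite("pics/w1c.png",cv2.resize(im[225:315,200:300],(700,630)[:2],interpolation=cv2.INTER_NEAREST)[:600])
E
```

```text
262 [ 0.5451 -0.0271  0.0263] [154, 160, 165]
264 [ 0.5447 -0.0303  0.0255] [150, 154, 160]
266 [ 0.5444 -0.0327  0.0259] [126, 133, 136]
268 [ 0.5441 -0.0355  0.0258] [67, 68, 71]
270 [ 0.5439 -0.0379  0.0262] [66, 64, 66]
272 [ 0.5441 -0.037   0.0322] [13, 13, 12]
274 [ 0.5441 -0.0373  0.0361] [0, 0, 4]
276 [ 0.5443 -0.0369  0.041 ] [14, 15, 13]
278 [ 0.5444 -0.0367  0.0454] [10, 13, 9]
280 [ 0.5444 -0.0369  0.0492] [3, 0, 0]
282 [ 0.5445 -0.0371  0.053 ] [4, 7, 2]
284 [ 0.5446 -0.0369  0.0572] [2, 0, 0]
286 [ 0.5446 -0.0374  0.0603] [11, 16, 11]
288 [ 0.5448 -0.0364  0.0655] [26, 25, 25]
290 [ 0.5448 -0.0365  0.0691] [5, 5, 0]
292 [ 0.5448 -0.0369  0.0721] [18, 12, 16]
294 [ 0.5446 -0.0391  0.0724] [28, 26, 28]
296 [ 0.5444 -0.0412  0.0731] [33, 34, 36]
298 [ 0.5442 -0.0432  0.0737] [2, 4, 3]
300 [ 0.5439 -0.0456  0.0739] [206, 219, 233]
302 [ 0.5436 -0.0489  0.0728] [5, 5, 7]
304 [ 0.5433 -0.0511  0.0732] [4, 1, 4]
306 [ 0.5359 -0.1078  0.0008] [61, 97, 149]
308 [ 5.354e-01 -1.118e-01 -3.000e-04] [47, 77, 127]
310 [ 0.5352 -0.1141  0.0009] [52, 85, 130]
```

View pics/w1c.png

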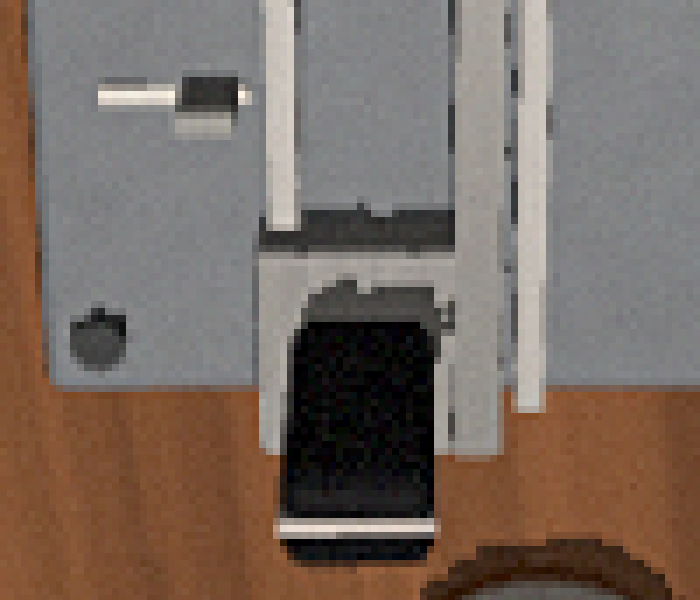

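Call:
{"method": "jog_arm", "body": {
  "increments": [
    [[-0.925, -0.033, 0.8, 0, 0, 0, 0.3], [-0.925, -0.033, 0.8, 0, 0, 0, 0.3], [-0.925, -0.033, 0.8, 0, 0, 0, 0.3], [-0.925, -0.033, 0.8, 0, 0, 0, 0.3], [-0.925, -0.033, 0.8, 0, 0, 0, 0.3]]
  ]
}}

```text
time: 3.12
tool_pos: [0.5449, -0.0473, 0.1829]
tcp_rot: [2.323, 2.115, 0.0]
wrist_force: [0.5, 0.4, 0.4]
width: 0.656
grip_force: 0.0
```

Call:
{"method": "jog_arm", "body": {
  "increments": [
    [[0, 0, 0.45, 0, 0, 0, 0.3], [0, 0, 0.45, 0, 0, 0, 0.3], [0, 0, 0.45, 0, 0, 0, 0.3], [0, 0, 0.45, 0, 0, 0, 0.3], [0, 0, 0.45, 0, 0, 0, 0.3]]
  ]
}}

```text
time: 3.53
tool_pos: [0.5452, -0.0465, 0.1155]
tcp_rot: [-2.323, -2.114, 0.0]
wrist_force: [0.1, -0.7, 0.6]
width: 0.649
grip_force: 0.0
```

Call:
{"method": "jog_arm", "body": {
  "increments": [
    [[0, 0, 0, 0, 0, 0, -1], [0, 0, 0, 0, 0, 0, -1], [0, 0, 0, 0, 0, 0, -1], [0, 0, 0, 0, 0, 0, -1], [0, 0, 0, 0, 0, 0, -1]]
  ],
  "force": 25
}}

```text
time: 3.95
tool_pos: [0.5432, -0.046, 0.1164]
tcp_rot: [-2.322, -2.11, 0.006]
wrist_force: [-6.5, 0.2, 0.3]
width: 0.278
grip_force: 26.5
```

Call:
{"method": "jog_arm", "body": {
  "increments": [
    [[0.2, -0.06, 0, 0, 0, 0, -1], [0.3, 0, 0, 0, 0, 0, -1], [0.4, 0, 0, 0, 0, 0, -1], [0.35, 0, 0, 0, 0, 0, -1], [0.17, 0, 0, 0, 0, 0, -1]]
  ]
}}

```text
time: 4.37
tool_pos: [0.5472, -0.0019, 0.1164]
tcp_rot: [-2.324, -2.112, 0.001]
wrist_force: [-4.9, -1.2, -1.0]
width: 0.273
grip_force: 26.3
```

Call:
{"method": "jog_arm", "body": {
  "increments": [
    [[0, 0, 0, 0, 0, 0, -1], [0, 0, 0, 0, 0, 0, -1], [0, 0, 0, 0, 0, 0, -1], [0, 0, 0, 0, 0, 0, -1], [0, 0, 0, 0, 0, 0, -1]]
  ]
}}

```text
time: 4.78
tool_pos: [0.5471, -0.0027, 0.1164]
tcp_rot: [-2.324, -2.111, 0.0]
wrist_force: [-5.7, 1.7, -1.6]
width: 0.276
grip_force: 26.5
```

Call:
{"method": "jog_arm", "body": {
  "increments": [
    [[0, 0, 0, 0, 0, 0, 0.3], [0, 0, 0, 0, 0, 0, 0.3], [0, 0, 0, 0, 0, 0, 0.3], [0, 0, -0.5, 0, 0, 0, 0.3], [0, 0, -1, 0, 0, 0, 0.3]]
  ]
}}

```text
time: 5.2
tool_pos: [0.5456, -0.0036, 0.1586]
tcp_rot: [-2.323, -2.109, 0.007]
wrist_force: [-0.2, 0.1, 0.4]
width: 0.651
grip_force: 0.0
```

Call:
{"method": "jog_arm", "body": {
  "increments": [
    [[0, 0, -1, 0, 0, 0, 0.3], [0, 0, -1, 0, 0, 0, 0.3], [0.6, 0, -0.7, 0, 0, 0, 0.3], [0.6, 0, -0.3, 0, 0, 0, 0.3], [0.6, 0, 0, 0, 0, 0, 0.3]]
  ]
}}

```text
time: 5.62
tool_pos: [0.5559, 0.0504, 0.2565]
tcp_rot: [2.322, 2.106, 0.012]
wrist_force: [-0.0, -0.4, -0.2]
width: 0.65
grip_force: 0.0
```

```bash
python3 - <<'E'
from h import *
import pickle
o=grab("wrist");pickle.dump(o,open("w2.pkl","wb"))
cv2.imwrite("pics/w2.png",cv2.resize(o[0],(800,600),interpolation=cv2.INTER_CUBIC))
s=read_state();print(s['time'],s['tool_pos'],Ro.from_rotvec(s['tcp_rot']).as_matrix().round(3))
E
```

```text
5.6667 [0.55535778 0.0532756  0.25490435] [[ 0.096  0.995  0.008]
 [ 0.995 -0.096  0.003]
 [ 0.004  0.007 -1.   ]]
```

View pics/w2.png

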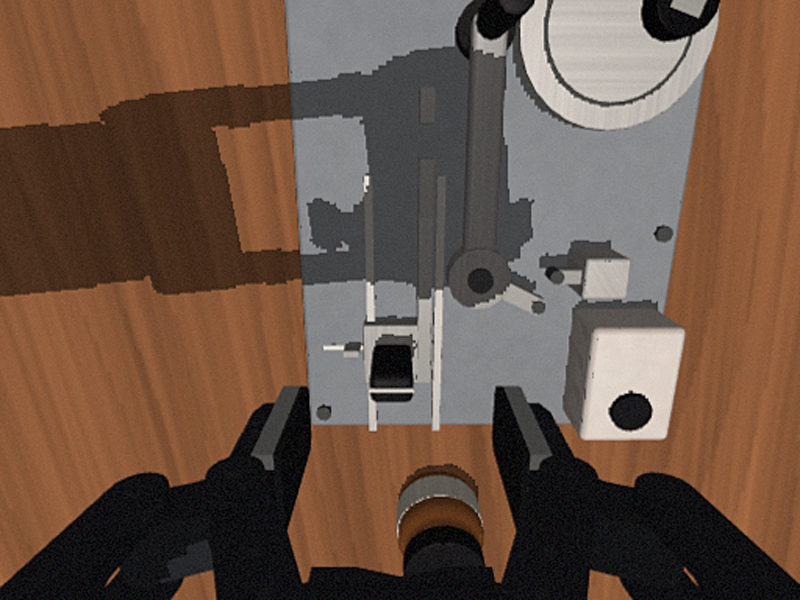

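The slider has moved up beside the pointer: grip line at (392,391), plate line at (333,348). Next I check the offset and measure the post.

```bash
python3 - <<'E'
from h import *
import pickle
im,d,p,M=pickle.load(open("w2.pkl","rb"));k=.64
g=im.astype(int).min(2)
def cen(u0,u1,v0,v1,t=150):
    ys,xs=np.nonzero(g[v0:v1,u0:u1]>t);return xs.mean()+u0,ys.mean()+v0,len(xs)
a=cen(240,262,244,256);b=cen(206,219,219,227,170);print(a,b)
G=onplane(p,M,a[0],a[1],.073);m=onplane(p,M,b[0],b[1],.0125)
th=-.1;ey=np.array([-np.sin(th),np.cos(th)]);print(G,m,"slider-0.045=",(G-m)[:2]@ey,depthpt(p,M,d,*np.round(a[:2])))
H=onplane(p,M,479*k,281*k,.05);print("hub",H)
E
```

```text
(np.float64(250.5), np.float64(249.5), 44) (np.float64(212.5), np.float64(222.0), 36)
[ 0.548102   -0.00241433  0.073     ] [0.50867749 0.00133333 0.0125    ] slider-0.045= 0.00020693847655867454 [ 0.54756891 -0.00331211  0.0721067 ]
hub [0.6021394  0.04775287 0.05      ]
```

Call:
{"method": "jog_arm", "body": {
  "increments": [
    [[0.86, 0.31, 0.2, 0, 0, 0, 0.3], [0.86, 0.31, 0.2, 0, 0, 0, 0.3], [0.86, 0.31, 0.2, 0, 0, 0, 0.3], [0.86, 0.31, 0.2, 0, 0, 0, 0.3], [0.86, 0.31, 0.2, 0, 0, 0, 0.3]]
  ]
}}

```text
time: 6.08
tool_pos: [0.6127, 0.1751, 0.2216]
tcp_rot: [2.325, 2.111, 0.003]
wrist_force: [-0.3, -0.6, 0.2]
width: 0.648
grip_force: 0.0
```

Call:
{"method": "jog_arm", "body": {
  "increments": [
    [[0, 0, 0, 0, 0, 0, 0.3], [0, 0, 0, 0, 0, 0, 0.3], [0, 0, 0, 0, 0, 0, 0.3], [0, 0, 0, 0, 0, 0, 0.3], [0, 0, 0, 0, 0, 0, 0.3]]
  ]
}}

```text
time: 6.5
tool_pos: [0.6115, 0.173, 0.2219]
tcp_rot: [2.327, 2.11, 0.001]
wrist_force: [0.5, -0.1, -0.6]
width: 0.649
grip_force: 0.0
```

Call:
{"method": "jog_arm", "body": {
  "increments": [
    [[0.16, 0.08, 0.4, 0, 0, 0, 0.3], [0, 0, 0.6, 0, 0, 0, 0.3], [0, 0, 0.6, 0, 0, 0, 0.3], [0, 0, 0.6, 0, 0, 0, 0.3], [0, 0, 0.6, 0, 0, 0, 0.3]]
  ]
}}

```text
time: 6.92
tool_pos: [0.6143, 0.1781, 0.1361]
tcp_rot: [2.327, 2.111, 0.0]
wrist_force: [0.4, 0.5, -0.2]
width: 0.651
grip_force: 0.0
```

Call:
{"method": "jog_arm", "body": {
  "increments": [
    [[0, 0, 0, 0, 0, 0, -1], [0, 0, 0, 0, 0, 0, -1], [0, 0, 0, 0, 0, 0, -1], [0, 0, 0, 0, 0, 0, -1], [0, 0, 0, 0, 0, 0, -1]]
  ],
  "force": 50
}}

```text
time: 7.33
tool_pos: [0.6149, 0.1785, 0.1385]
tcp_rot: [2.325, 2.111, 0.002]
wrist_force: [-1.1, -0.9, -0.8]
width: 0.174
grip_force: 48.8
```

```bash
python3 - <<'E'
from h import *
o=grab("wrist")
cv2.imwrite("pics/w3.png",cv2.resize(o[0],(800,600),interpolation=cv2.INTER_CUBIC))
s=read_state();print(s['time'],s['tool_pos'],s['width'],s['grip_force'],s['wrist_force'])
E
```

```text
7.3833 [0.61493091 0.17853634 0.1384789 ] 0.1764960608268889 48.87681305408478 [-0.59465962  0.20954223  0.47431415]
```

View pics/w3.png

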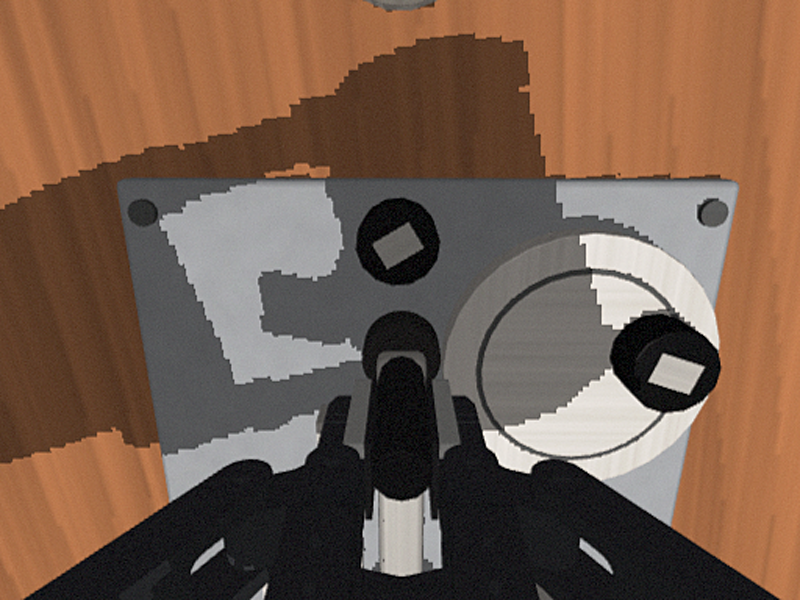

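The fingers hold the post (16 mm, at (400,420)). Now I swing it back along its arc.

Call:
{"method": "jog_arm", "body": {
  "increments": [
    [[-0.006, -0.227, 0, 0, 0, -0.5, -1], [-0.006, -0.227, 0, 0, 0, -0.5, -1], [-0.006, -0.227, 0, 0, 0, -0.5, -1], [-0.006, -0.227, 0, 0, 0, -0.5, -1], [-0.006, -0.227, 0, 0, 0, -0.5, -1]]
  ]
}}

```text
time: 7.8
tool_pos: [0.5825, 0.1777, 0.1386]
tcp_rot: [2.026, 2.396, 0.008]
wrist_force: [5.9, -0.3, -5.2]
width: 0.176
grip_force: 49.2
```

Call:
{"method": "jog_arm", "body": {
  "increments": [
    [[-0.006, -0.227, 0, 0, 0, -0.5, -1], [-0.006, -0.227, 0, 0, 0, -0.5, -1], [-0.006, -0.227, 0, 0, 0, -0.5, -1], [-0.006, -0.227, 0, 0, 0, -0.5, -1], [-0.006, -0.227, 0, 0, 0, -0.5, -1]]
  ]
}}

```text
time: 8.22
tool_pos: [0.551, 0.1687, 0.1386]
tcp_rot: [1.696, 2.638, 0.012]
wrist_force: [7.6, 4.7, -6.8]
width: 0.169
grip_force: 49.4
```

Call:
{"method": "jog_arm", "body": {
  "increments": [
    [[-0.006, -0.227, 0, 0, 0, -0.5, -1], [0, 0, 0, 0, 0, 0, -1], [0, 0, 0, 0, 0, 0, -1], [0, 0, 0, 0, 0, 0, -1], [0, 0, 0, 0, 0, 0, -1]]
  ]
}}

```text
time: 8.63
tool_pos: [0.5433, 0.1652, 0.1385]
tcp_rot: [1.63, 2.683, 0.006]
wrist_force: [4.7, 3.4, -3.6]
width: 0.172
grip_force: 49.6
```

```bash
python3 - <<'E'
from h import *
o=grab("wrist");t=grab("top")
cv2.imwrite("pics/w4.png",cv2.resize(o[0],(800,600),interpolation=cv2.INTER_CUBIC))
s=read_state();print(s['time'],s['tool_pos'],s['width'],s['grip_force'],s['wrist_force'])
g=s['tool_pos'][:2]-[.6022,.0481];print("r",np.linalg.norm(g),"angle",np.arctan2(-g[0],g[1])+.1)
E
```

```text
8.7333 [0.54329933 0.16526401 0.13849711] 0.17139532686236914 49.62844491004944 [ 3.38878425  3.71487546 -2.10149874]
r 0.13113616735602218 angle 0.5658210581897887
```

View pics/w4.png

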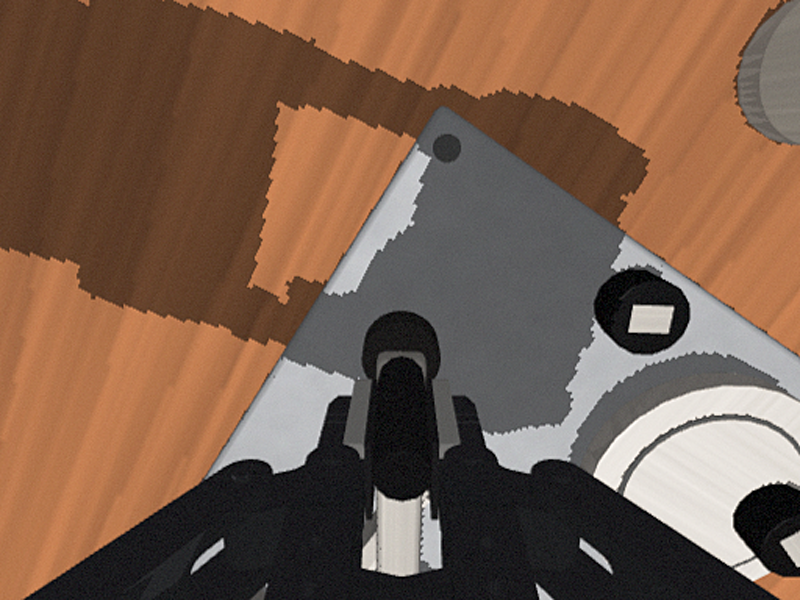

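The post is at (400,420) and clear of the disc. The arm measures 0.566 rad at a radius of 131 mm, and the force has dropped since the click. One settling call, then I hand in.

Call:
{"method": "jog_arm", "body": {
  "increments": [
    [[0, 0, 0, 0, 0, 0, -1], [0, 0, 0, 0, 0, 0, -1], [0, 0, 0, 0, 0, 0, -1], [0, 0, 0, 0, 0, 0, -1], [0, 0, 0, 0, 0, 0, -1]]
  ]
}}

```text
time: 9.15
tool_pos: [0.5433, 0.1653, 0.1385]
tcp_rot: [1.63, 2.683, 0.006]
wrist_force: [3.6, 3.9, -2.8]
width: 0.164
grip_force: 49.6
```

```bash
python3 -c "
from h import *
s=read_state();print(s['tool_pos'],s['grip_force'],s['wrist_force'],abs(s['joint_vel']).max())
print(bot.finish_job())"
```

```text
[0.54332764 0.1652704  0.13851175] 49.632866978645325 [ 3.64311592  3.91465215 -2.79489527] 0.0019667142987540424
the job is handed in; nothing more can be done
None
```

The job is handed in at about 9 s, with no verdict returned: the slider measured 0.2 mm from its pointer (checked before the arm was pushed back), and the fingers still hold the idler arm at about 0.57 rad, past its click.

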